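Clamp the straight burr in the collet chuck

TASK

Take the straight, flat-topped cylindrical burr from the wooden rack and set its shank upright into the collet chuck, fully home. Then turn the collet nut clockwise (seen from above) by its lever until the collet grips the shank firmly, without pressing the burr hard against the chuck and without forcing the lever once it has gone tight. Leave the other two burrs in the rack, the bolt and the star knob where they are.

Things in the scene. Friction and masses are not known exactly. Their poses are not given: they have to be found in the camera images.
- straight_burr: The burr to clamp: flat-topped dark steel cylinder head, diameter 26 mm, 26 mm high, on a 12 mm diameter steel shank 46 mm long with chamfered tip; about 0.12 kg. It stands head up in one of the rack's holes, the underside of its head resting on the rack. Origin: centre of the shank's lower tip; z up along the shank (head from z = 46 to 72 mm).
- cone_burr: Another burr in the rack, to be left there: same shank, pointed conical head 26 mm wide at the foot and 32 mm high. Origin at the lower tip of its shank, z up.
- ball_burr: Another burr in the rack, to be left there: same shank, ball head 28 mm in diameter, 29.5 mm high. Origin at the lower tip of its shank, z up.
- burr_rack: Fixed wooden block 164 x 56 x 50 mm with three 15 mm through holes on its centre line, 54 mm apart. Origin: centre of its underside; x along its 164 mm length, z up. Each burr stands in one hole, its tip 4.5 mm above the bench.
- chuck: Fixed collet chuck: plate 104 x 104 x 10 mm on the bench, round grey housing 64 mm in diameter up to 49 mm above the bench, on top the hexagonal collet nut (46 mm across flats) with its lever, and in the nut's middle the collet's round throat (rim 72 mm above the bench). Three jaws inside start open. Origin: centre of the plate's underside, z up.
- collet_throat: The collet's throat: fixed steel ring at the mouth (bore 14.4 mm, flared at the rim to about 20 mm, 20 mm long) and the stop 38 mm below the rim on which the shank comes to rest. Its frame is the chuck's. Pressing the burr on it with over 40 N is too hard.
- collet_mouth (a point): The centre of the throat's rim, 72 mm above the bench, z up.
- collet_seat (a point): Centre of the stop at the bottom of the collet, 34 mm above the bench, z up. The shank's tip rests here when fully home; the head's underside is then 8 mm above the rim and its top 106 mm above the bench.
- lever: The bar clamped on the hexagonal collet nut; origin as the chuck's, x outward along it. Stiff: about 7 N at the post just to run, and it stays where left. After 0.35 to 1.4 rad the jaws meet the shank; resistance then climbs about 70 N per rad. It grips well once pushed with 12 to 17 N in all at the post; above about 20 N it is overtightened.
- lever_post (a point): Top centre of the upright round post (16 mm in diameter, top 102 mm above the bench) at the end of the nut's lever, a 10 mm bar whose top is 65 mm above the bench. The post is 85 mm from the collet's axis; x points outward along the lever. Clockwise from above tightens. The lever is clamped on the nut at a different setting each time, so where it points when tight must be felt.
- collet: The split collet inside the chuck with its three jaws, 36 to 48 mm above the bench, hidden under the nut; the jaws close evenly on the shank as the nut turns. Its frame is the chuck's. Gripping, the three jaws together press the shank with more than 60 N; over 220 N in all is overtightened.
- bolt: Bystander: steel bolt standing on its head, 21 x 18 x 50 mm. Origin: centre of its underside.
- star_knob: Bystander: black clamping knob standing on its head, 44 x 42 x 38 mm. Origin: centre of its underside.
Things that resemble listed ones, but are neither listed nor needed, are in the scene too. What is shaped like the straight_burr but purple or red is not meant.

How it is judged:
On the way, in this order (a step that is already met when the one before it is completed fails the run):
1. the straight burr's shank is fully home in the collet, standing on the stop (z of straight_burr in the frame of collet_seat between -0.004 and 0.003 m and horizontal distance between straight_burr and collet_seat below 0.004 m and angle between straight_burr's own z axis and vertical below 0.12 rad), for 0.2 s.
2. the nut is turned until the jaws grip the shank (all of step 1 and contact force between straight_burr and collet above 60 N), for 0.2 s.
At the end, for the whole second after the job is handed in: The straight burr's shank tip is within 3 mm of the collet's stop in height and within 4 mm of the axis, the burr is upright within 0.06 rad and at rest, and the collet's jaws grip the shank with more than 60 N in all (all of step 2 and linear speed of straight_burr below 0.02 m/s and angle between straight_burr's own z axis and vertical below 0.06 rad); the robot touches nothing.
It fails at once if the burr is pressed against the collet's throat or stop with more than 40 N (contact force between straight_burr and collet_throat above 40 N).
It fails at once if the collet is overtightened: the jaws press the shank with more than 220 N in all (contact force between straight_burr and collet above 220 N).
It fails at once if another burr is taken out of or moved in the rack by more than 15 mm (distance of any of cone_burr, ball_burr from where it was at the start of the episode above 0.015 m).
It fails at once if the bolt or the star knob is moved by more than 20 mm (distance of any of bolt, star_knob from where it was at the start of the episode above 0.02 m).
It also fails if it takes over 64 s, if anything falls off the work surface, if the arm or the gripper's body presses on something with over 40 N, if the wrist force passes 120 N, or if a joint passes its speed limit or range.

ROBOT

A 6-joint arm with a two-finger parallel gripper is mounted at the origin on a cart in front of the work surface, level with it; the furniture and walls round the work are solid. World frame = base frame: x ahead of the robot, y to its left, z up, the work surface at z = 0. Lengths are in m, angles in rad, forces in N, time in s.
With the tool pointing down it reaches from about 0.3 to 0.95 m from the base axis. Payload 3.1 kg.
Tool frame: the origin (TCP) lies midway between the tips of the shut fingers; the grasp point (between the pads) lies 19 mm behind it; z points along the fingers, y is the line along which they close (so a half turn about z gives the same grasp; the last joint's range is limited). The gripper opens to 85 mm and grips with 20 to 120 N. Pads are 22 mm wide; open, the fingers measure 114 mm over their backs; the gripper's body (76 mm by 85 mm) begins 54 mm behind the grasp point. The pads swing forward as they close: fully open they stand 13 mm farther back than shut.
Start: joints at [-1.289, 0.308, 1.634, -0, 1.2, -0.07], TCP at [0.215, -0.587, 0.231] pointing down, gripper open.
Joint ranges: [-3.06, 3.06], [-0.79, 1.96], [0.05, 2.63], [-1.19, 4.34], [0.05, 2.64], [-2.94, 2.94]. Speed limits (rad/s): [2.79, 2.79, 3.14, 3.14, 3.14, 3.14].

INTERFACE

Orientations are given as a unit quaternion [x, y, z, w].
In Python, from plant import telemetry, grab_frame, camera_params, env gives the robot as it stands.
- The arm moves only by the shell command python3 -m creep 'ROWS' [FORCE]. ROWS is JSON, a list of rows, each an object of numbers: "wx", "wy", "wz": the turn, a rotation vector about the tool's x, y, z in degrees; "dx", "dy", "dz": the shift along the tool's x, y, z in cm; "grip": the opening, from 0 (shut) to 1 (fully open). A call has 1 to 8 rows; each row is the pose to reach, as a shift and turn from the pose commanded when the call began, along the tool's axes at that moment; what a row does not reach only later rows make up. A row lasts 1/10 s, in which the tool goes at most 50 mm and 8.59 degrees, less where a joint would pass 70% of its speed; a pose out of reach is approached as far as the arm can. A call with a gripper value outside its range is refused whole. The fingers move at their own pace and stop on an object; FORCE is the grip in N (left out, the last holds). Time passes only in rows, so rows that repeat a pose let the fingers close. It gives the time, the measured TCP pose, the force, the opening and the grip force at its end, in the units of the state.
- telemetry.observe(): the state, without advancing time (a new reading comes with each control period).
- grab_frame(name): name is "scene" or "top" or "wrist"; returns the picture (384x512x3 uint8, red, green, blue); there is no depth.
- camera_params(name): a dict with "vertical_fov" (degrees; the focal length in pixels is half the picture's height over the tangent of half this angle, whatever the lens; pixels are square), "cx", "cy" (the principal point, pixels), "R" (3x3) and "t" (3): a world point X has camera coordinates R X + t. Camera axes: x right, y down, z forward; pixel columns grow to the right and rows downward; lengths in m; the calibration is good to about 2 mm. A picture is of the moment at which its call begins: read the wrist's pose just before it. camera_params takes no time and is no camera call; for the wrist camera it gives the pose at the moment of the call.
- env.sign_off(): hands the job in; it is judged then, once.
The state is a dict: "t": time; "joints": joint angles; "joint_vel": joint speeds; "tau": joint torques, N m; "ee_pos": TCP position; "eef_rot": TCP orientation; "ft_force": force on the tool from outside, world axes, zero at the start; "ft_torque": the same for the moment, N m; "width": finger opening in m; "grip_force": force on a finger pad.
Only numpy, scipy, OpenCV 4.12 (cv2) and the standard library are available. Lean on these libraries where they do the work, as an engineer would, in place of code of your own. Each camera call takes 0.05 s, during which the arm holds its last target. There are 200 camera calls.

## Working session

There is one attempt and no reset: what is moved stays moved. The work goes in short steps, Python scripts to look and compute and a shell command to move; the robot and the scene stay as the last step left them, time stands still between calls to the robot, and variables do not carry over. Pictures are saved under pics/ and viewed, at most 10 in all, crops included, and the job is handed in when it is done.

```bash
ls; mkdir -p pics; python3 - <<'E'
from plant import telemetry, grab_frame, camera_params, env
import cv2,numpy as np
s=telemetry.observe();print(s)
for n in("scene","top"):
    cv2.imwrite(f"pics/{n}0.png",grab_frame(n)[:,:,::-1]);p=camera_params(n);print(n,p)
E
```

```text
pics
{'t': 0.0, 'joints': array([-1.28871621e+00,  3.08984503e-01,  1.63519148e+00,  1.19688161e-05,
        1.19969271e+00, -6.97126144e-02]), 'joint_vel': array([ 6.13295697e-04, -8.86356345e-05,  1.13310562e-03, -1.78619613e-03,
       -3.34568571e-04,  1.77390216e-04]), 'tau': array([-3.63726467e-04, -4.15255523e+01, -2.76665103e+01,  7.11323582e-05,
        1.02691210e-02,  5.78814948e-06]), 'ee_pos': array([ 0.21510498, -0.58594481,  0.23005749]), 'eef_rot': array([ 9.84569822e-01,  1.74988487e-01, -1.15068609e-04, -1.13219647e-03]), 'ft_force': array([-0.92324516,  0.40516656,  0.07080378]), 'ft_torque': array([-0.05141093, -0.02480332,  0.01718777]), 'grip_force': 0.0, 'width': 0.0851229725209932}
scene {'vertical_fov': 47.72966139811818, 'cx': 269.3237455722969, 'cy': 189.0137035094865, 'R': array([[ 4.77276377e-01, -8.78753239e-01, -7.18271165e-05],
       [-4.76240801e-01, -2.58591500e-01, -8.40431517e-01],
       [ 7.38513344e-01,  4.01152317e-01, -5.41917761e-01]]), 't': array([-0.25998035,  0.33689361,  0.48805351])}
top {'vertical_fov': 56.394891996388125, 'cx': 259.1171640489856, 'cy': 191.9808658031354, 'R': array([[ 1.88644903e-02, -9.99822020e-01,  2.44916130e-04],
       [-9.96855227e-01, -1.88273691e-02, -7.69752291e-02],
       [ 7.69661402e-02,  1.20795254e-03, -9.97032975e-01]]), 't': array([0.00506561, 0.53123528, 0.89737496])}
```

View pics/scene0.png

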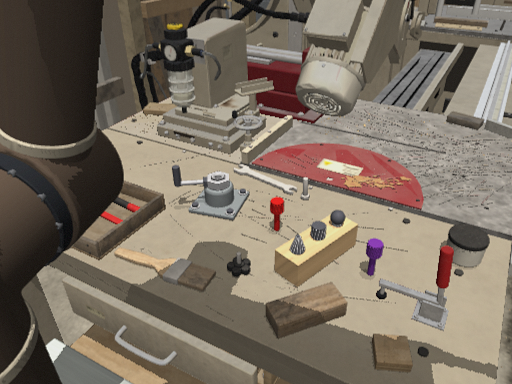

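View pics/top0.png

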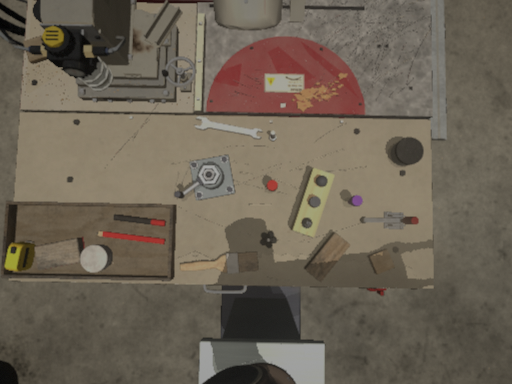

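The scene view shows the chuck at about (217,190) with its lever post at (177,175). The rack runs from (290,255) to (340,230), with the straight burr in its middle hole at (318,229). The top view shows the chuck nut at (209,174), the post at (180,194) and the burr at (314,201). Next I'll enlarge both.

```bash
python3 - <<'E'
import cv2,numpy as np
a=cv2.imread("pics/top0.png")[145:240,170:335]; b=cv2.imread("pics/scene0.png")[160:285,165:365]
a=cv2.resize(a,None,fx=4,fy=4,interpolation=cv2.INTER_CUBIC)[:300]; b=cv2.resize(b,None,fx=4,fy=4,interpolation=cv2.INTER_CUBIC)
a=np.pad(a,((0,0),(0,140),(0,0)))
cv2.imwrite("pics/c0t.png",a);cv2.imwrite("pics/c0s.png",b)
E
```

```text
(no output)
```

View pics/c0t.png

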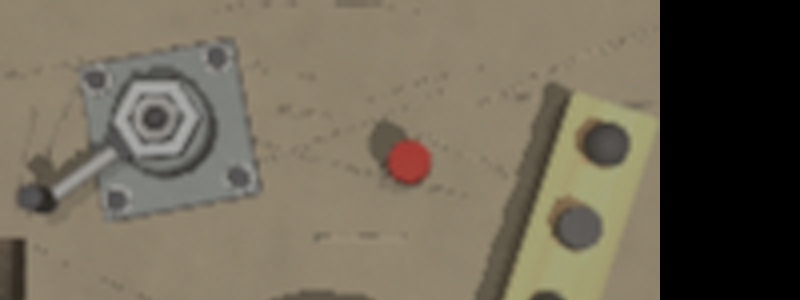

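View pics/c0s.png

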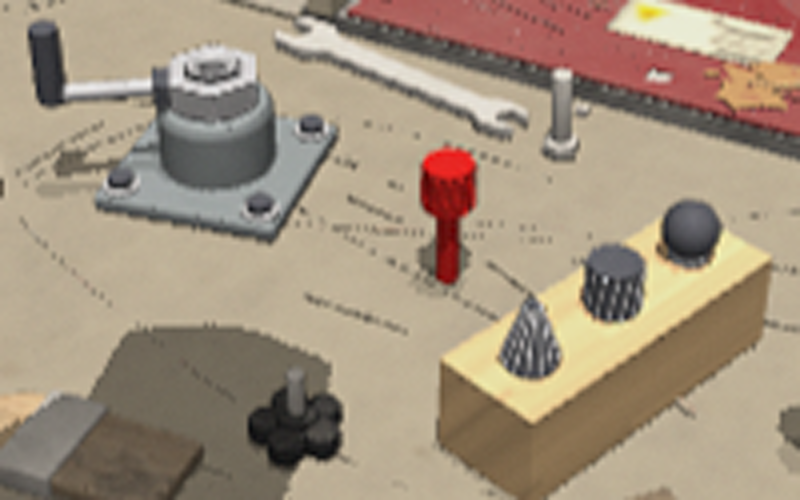

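The crops put the throat centre at (155,118) in the top view and (213,68) in the scene view. The post top is at (31,196) and (43,27), the burr's top face centre at (578,228) and (615,257). The cone stands near the front of the rack and the ball at the back. Next I triangulate these.

```bash
cat > h.py <<'E'
import numpy as np,cv2
from plant import telemetry, grab_frame, camera_params, env
from scipy.spatial.transform import Rotation as Ro
def ray(p,uv):
    f=192/np.tan(np.radians(p["vertical_fov"]/2))
    d=p["R"].T@np.array([(uv[0]-p["cx"])/f,(uv[1]-p["cy"])/f,1]); return -p["R"].T@p["t"],d/np.linalg.norm(d)
def plane(p,uv,z):
    c,d=ray(p,uv); return c+d*(z-c[2])/d[2]
def tri(obs):
    A=0;b=0
    for p,uv in obs:
        c,d=ray(p,uv);M=np.eye(3)-np.outer(d,d);A=A+M;b=b+M@c
    x=np.linalg.solve(A,b)
    return x,[np.linalg.norm((np.eye(3)-np.outer(d,d))@(x-c)) for c,d in (ray(*o) for o in obs)]
def tool(target):  # shift in tool axes, cm, from measured pose to target
    s=telemetry.observe();R=Ro.from_quat(s["eef_rot"]);return R.inv().apply(np.array(target)-s["ee_pos"])*100
E
python3 - <<'E'
from h import *
np.set_printoptions(precision=4,suppress=True)
T=camera_params("top");S=camera_params("scene")
t=lambda u,v:(170+u/4-.375,145+v/4-.375); s=lambda u,v:(165+u/4-.375,160+v/4-.375)
for n,a,b,z in(("throat",(155,118),(213,68),.072),("post",(31,196),(43,27),.102),("burr",(578,228),(615,257),.1225),("ball",(606,145),(691,230),.105)):
    x,e=tri([(T,t(*a)),(S,s(*b))]);print(n,x,e,plane(T,t(*a),z),plane(S,s(*b),z))
print(telemetry.observe()["ee_pos"], Ro.from_quat(telemetry.observe()["eef_rot"]).as_matrix(), camera_params("wrist"))
E
```

```text
throat [0.5692 0.1392 0.067 ] [np.float64(0.0006441073411781591), np.float64(0.0006441073411781941)] [0.5682 0.139  0.072 ] [0.5628 0.1337 0.072 ]
post [0.5173 0.2063 0.1   ] [np.float64(0.0001941790740671009), np.float64(0.00019417907406705094)] [0.5173 0.2056 0.102 ] [0.5146 0.204  0.102 ]
burr [ 0.5066 -0.1187  0.0762] [np.float64(0.0012971547030070397), np.float64(0.0012971547030071493)] [ 0.5036 -0.1104  0.1225] [ 0.4502 -0.1411  0.1225]
ball [ 0.5581 -0.1367  0.0641] [np.float64(0.0006131974631882909), np.float64(0.0006131974631881446)] [ 0.5532 -0.1291  0.105 ] [ 0.5048 -0.1541  0.105 ]
[ 0.2152 -0.586   0.2301] [[ 0.9387  0.3446 -0.0006]
 [ 0.3446 -0.9387  0.0021]
 [ 0.0002 -0.0021 -1.    ]] {'vertical_fov': 66.46405912112031, 'cx': 255.15514803629463, 'cy': 188.847639961138, 'R': array([[ 0.3445, -0.9388, -0.0019],
       [-0.9024, -0.3317,  0.2752],
       [-0.259 , -0.0931, -0.9614]]), 't': array([-0.6241, -0.0364,  0.3791])}
```

The triangulated heights agree with the text: burr top at 76.2 mm (nominal 76.5), post at 100 mm, rim at 67 mm. I'll work out the hover above the burr.

```bash
python3 - <<'E'
from h import *
print(tool([.47,-.14,.21]),camera_params("wrist")["R"].T@-camera_params("wrist")["t"]-telemetry.observe()["ee_pos"])
E
```

```text
[ 39.29334159 -33.08027972   2.09096426] [0.06522379 0.02329272 0.14317217]
```

```bash
python3 -m creep '[{"dx":10,"dy":-8,"dz":0,"wz":8},{"dx":20,"dy":-16,"dz":0,"wz":16},{"dx":30,"dy":-24,"dz":1,"wz":24},{"dx":43.3,"dy":-33.9,"dz":2,"wz":39.5},{"dx":43.3,"dy":-33.9,"dz":2,"wz":39.5},{"dx":43.3,"dy":-33.9,"dz":2,"wz":39.5},{"dx":43.3,"dy":-33.9,"dz":2,"wz":39.5},{"dx":43.3,"dy":-33.9,"dz":2,"wz":39.5}]'
python3 - <<'E'
from h import *
s=telemetry.observe();print(s["t"],s["ee_pos"],s["joints"],tool([.506,-.1187,.2]))
E
```

```text
0.1 [ 0.21515126 -0.58599414  0.23014255] [-1.28866443e+00  3.08944615e-01  1.63506505e+00  6.81576507e-06
  1.19972280e+00 -6.97070261e-02] [ 43.40670072 -33.83702195   3.09322067]invalid input
```

```bash
python3 -m creep '[{"dx":5.0,"dy":-4.0,"dz":0.0,"wx":0,"wy":0,"wz":8.0,"grip":1.0}]'; echo; python3 -m creep '[{"dx":4.0,"dy":-3.0}]'
```

```text
t: 0.2
ee_pos: [0.2392, -0.5474, 0.2307]
eef_rot: [0.995, 0.102, -0.001, 0.002]
ft_force: [0.9, 0.3, 0.1]
width: 0.0856
grip_force: 0.0
invalid input
```

```bash
python3 - <<'E'
from h import *
s=telemetry.observe();print(s["ee_pos"],Ro.from_quat(s["eef_rot"]).as_rotvec(degrees=True),tool([.506,-.1187,.2]))
m=Ro.from_quat(s["eef_rot"]).as_matrix();print(m[:,1])
E
python3 -m creep '[{"dx":1.0,"dy":-1.0,"grip":1}]'; python3 -m creep '[{"dx":1.0,"dy":-1.0,"dz":0,"wx":0,"wy":0,"wz":0}]'
```

```text
[ 0.23916444 -0.54740308  0.23071941] [ 1.78889505e+02  1.83280437e+01 -1.14778794e-01] [ 34.82717325 -36.57738734   2.91119718]
[ 0.20278191 -0.97921966  0.00289119]invalid input
invalid input
```

```bash
python3 -m creep '[{"dx":10,"dy":-10,"dz":0,"wx":0,"wy":0,"wz":8,"grip":1},{"dx":20,"dy":-20,"dz":0,"wx":0,"wy":0,"wz":16,"grip":1},{"dx":34.8,"dy":-36.6,"dz":1,"wx":0,"wy":0,"wz":24,"grip":1},{"dx":34.8,"dy":-36.6,"dz":2,"wx":0,"wy":0,"wz":31.5,"grip":1},{"dx":34.8,"dy":-36.6,"dz":2,"wx":0,"wy":0,"wz":31.5,"grip":1},{"dx":34.8,"dy":-36.6,"dz":2,"wx":0,"wy":0,"wz":31.5,"grip":1},{"dx":34.8,"dy":-36.6,"dz":2,"wx":0,"wy":0,"wz":31.5,"grip":1},{"dx":34.8,"dy":-36.6,"dz":2,"wx":0,"wy":0,"wz":31.5,"grip":1}]'
python3 - <<'E'
from h import *
s=telemetry.observe();print(s["joints"],tool([.506,-.1187,.2]),Ro.from_quat(s["eef_rot"]).as_matrix()[:,1])
E
```

```text
t: 1.0
ee_pos: [0.4501, -0.2017, 0.2166]
eef_rot: [0.986, -0.168, -0.0, 0.0]
ft_force: [1.0, -0.1, -0.1]
width: 0.0861
grip_force: 0.0
[-5.09643581e-01  6.81481784e-02  1.95122040e+00 -6.56727651e-05
  1.12236059e+00  1.39899576e+00] [ 2.52403569 -9.68755161  1.65633124] [-3.31425937e-01 -9.43481238e-01  3.49669695e-05]
```

```bash
python3 -m creep '[{"dx":2.2,"dy":-9,"dz":1,"wx":0,"wy":0,"wz":0,"grip":1},{"dx":2.2,"dy":-9,"dz":1,"wx":0,"wy":0,"wz":0,"grip":1},{"dx":2.2,"dy":-9,"dz":1,"wx":0,"wy":0,"wz":0,"grip":1},{"dx":2.2,"dy":-9,"dz":1,"wx":0,"wy":0,"wz":0,"grip":1},{"dx":2.2,"dy":-9,"dz":1,"wx":0,"wy":0,"wz":0,"grip":1}]'
python3 - <<'E'
from h import *
s=telemetry.observe();print(s["joint_vel"],tool([.506,-.1187,.2]),Ro.from_quat(s["eef_rot"]).as_matrix()[:,1])
p=camera_params("wrist");im=grab_frame("wrist");np.savez("w1",**p)
cv2.imwrite("pics/w1.png",im[:,:,::-1])
E
```

```text
t: 1.5
ee_pos: [0.4996, -0.1268, 0.2066]
eef_rot: [0.986, -0.168, -0.0, 0.0]
ft_force: [-0.7, -0.2, 0.2]
width: 0.0856
grip_force: 0.0
[-0.01951865 -0.00639367 -0.0016358   0.00319342 -0.00265928  0.0030158 ] [ 0.33835247 -0.9767685   0.65925013] [-3.31667556e-01 -9.43396115e-01  6.34831006e-04]
```

View pics/w1.png

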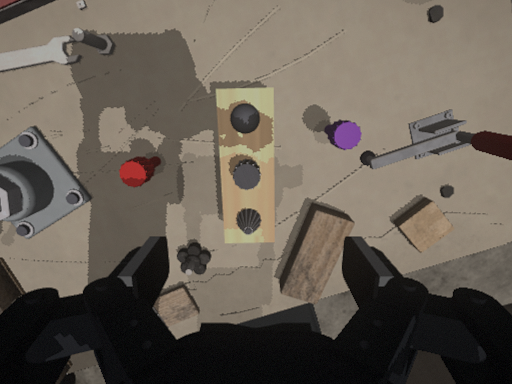

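The rack runs vertically in the picture, so the tool is aligned with it. The ball is at (245,118), the straight burr at (247,174) and the cone at (248,221). I'll refine by triangulating with the top view.

```bash
python3 - <<'E'
from h import *
np.set_printoptions(precision=4,suppress=True)
p=dict(np.load("w1.npz"));T=camera_params("top");S=camera_params("scene")
im=cv2.imread("pics/w1.png");g=im.max(2)
m=np.zeros_like(g);m[150:200,225:270]=(g[150:200,225:270]<95)*255
m=cv2.morphologyEx(m,cv2.MORPH_OPEN,np.ones((3,3)))
n,l,st,c=cv2.connectedComponentsWithStats(m);print(st[1:],c[1:])
t=cv2.imread("pics/top0.png");g=t.max(2);q=np.zeros_like(g);q[192:211,305:324]=(g[192:211,305:324]<110)*255
n,l,st,c=cv2.connectedComponentsWithStats(q);print(st[1:],c[1:])
for uv in((247,173),(247,175)):
    print(plane(p,uv,.0765),tri([(p,uv),(T,(314.1,201.6)),(S,(318.4,223.9))]),tri([(p,uv),(S,(318.4,223.9))])[0])
E
```

```text
[[233 159  27  30 621]] [[246.0853 173.7585]]
[[308 197  12  10 101]] [[313.6337 201.396 ]]
[ 0.5086 -0.1224  0.0765] (array([ 0.5074, -0.1198,  0.075 ]), [np.float64(0.002540927690886967), np.float64(0.002521744429133584), np.float64(0.0009941170798634879)]) [ 0.508  -0.121   0.0758]
[ 0.5067 -0.1218  0.0765] (array([ 0.5066, -0.1197,  0.0759]), [np.float64(0.0019838721384277526), np.float64(0.002243475587490755), np.float64(0.0007817633757233548)]) [ 0.5066 -0.121   0.0769]
```

```bash
python3 - <<'E'
from h import *
print(tool([.5066,-.120,.0525]))
E
```

```text
[ 0.4325013  -0.91794196 15.42451659]
```

```bash
python3 -m creep '[{"dx":0.4,"dy":-0.9,"dz":4,"wx":0,"wy":0,"wz":0,"grip":1},{"dx":0.4,"dy":-0.9,"dz":8,"wx":0,"wy":0,"wz":0,"grip":1},{"dx":0.4,"dy":-0.9,"dz":12,"wx":0,"wy":0,"wz":0,"grip":1},{"dx":0.4,"dy":-0.9,"dz":12,"wx":0,"wy":0,"wz":0,"grip":1},{"dx":0.4,"dy":-0.9,"dz":12,"wx":0,"wy":0,"wz":0,"grip":1},{"dx":0.4,"dy":-0.9,"dz":12,"wx":0,"wy":0,"wz":0,"grip":1}]'
python3 - <<'E'
from h import *
print(tool([.5066,-.120,.0525]))
E
```

```text
t: 2.15
ee_pos: [0.5089, -0.1204, 0.0893]
eef_rot: [0.986, -0.169, 0.002, 0.0]
ft_force: [0.2, -0.2, 0.2]
width: 0.0855
grip_force: 0.0
[-0.24650173  0.04200973  3.68165675]
```

```bash
python3 -m creep '[{"dx":-0.2,"dy":0,"dz":2,"wx":0,"wy":0,"wz":0,"grip":1},{"dx":-0.2,"dy":0,"dz":3.6,"wx":0,"wy":0,"wz":0,"grip":1},{"dx":-0.2,"dy":0,"dz":3.6,"wx":0,"wy":0,"wz":0,"grip":1},{"dx":-0.2,"dy":0,"dz":3.6,"wx":0,"wy":0,"wz":0,"grip":1}]' 40
python3 -m creep '[{"dx":0,"dy":0,"dz":0,"wx":0,"wy":0,"wz":0,"grip":0.5},{"dx":0,"dy":0,"dz":0,"wx":0,"wy":0,"wz":0,"grip":0.4},{"dx":0,"dy":0,"dz":0,"wx":0,"wy":0,"wz":0,"grip":0.35},{"dx":0,"dy":0,"dz":0,"wx":0,"wy":0,"wz":0,"grip":0.3},{"dx":0,"dy":0,"dz":0,"wx":0,"wy":0,"wz":0,"grip":0},{"dx":0,"dy":0,"dz":0,"wx":0,"wy":0,"wz":0,"grip":0},{"dx":0,"dy":0,"dz":0,"wx":0,"wy":0,"wz":0,"grip":0},{"dx":0,"dy":0,"dz":0,"wx":0,"wy":0,"wz":0,"grip":0}]' 40
```

```text
t: 2.55
ee_pos: [0.5067, -0.1189, 0.0528]
eef_rot: [0.986, -0.168, 0.002, 0.0]
ft_force: [0.0, -0.4, 0.1]
width: 0.0853
grip_force: 0.0
t: 3.35
ee_pos: [0.5054, -0.1185, 0.0514]
eef_rot: [0.986, -0.168, 0.0, 0.0]
ft_force: [-2.1, -0.1, 5.7]
width: 0.0246
grip_force: 39.1
```

```bash
python3 -m creep '[{"dx":0,"dy":0,"dz":-2,"wx":0,"wy":0,"wz":0,"grip":0},{"dx":0,"dy":0,"dz":-5,"wx":0,"wy":0,"wz":0,"grip":0},{"dx":0,"dy":0,"dz":-9,"wx":0,"wy":0,"wz":0,"grip":0},{"dx":0,"dy":0,"dz":-13,"wx":0,"wy":0,"wz":0,"grip":0},{"dx":0,"dy":0,"dz":-13,"wx":0,"wy":0,"wz":0,"grip":0},{"dx":0,"dy":0,"dz":-13,"wx":0,"wy":0,"wz":0,"grip":0}]' 40
python3 - <<'E'
from h import *
s=telemetry.observe();print(tool([.569,.138,.181]),s["joints"])
E
```

```text
t: 3.95
ee_pos: [0.5054, -0.1183, 0.1813]
eef_rot: [0.986, -0.168, 0.001, 0.0]
ft_force: [-0.3, -0.3, -1.6]
width: 0.0247
grip_force: 40.3
[ -2.49041724 -26.28847786   0.03075712] [-3.13897744e-01  1.60128961e-01  1.92649684e+00  1.61463096e-04
  1.05343213e+00  1.59443760e+00]
```

```bash
python3 -m creep '[{"dx":-0.5,"dy":-4,"dz":0,"wx":0,"wy":0,"wz":0,"grip":0},{"dx":-1,"dy":-8,"dz":0,"wx":0,"wy":0,"wz":0,"grip":0},{"dx":-1.5,"dy":-12,"dz":0,"wx":0,"wy":0,"wz":0,"grip":0},{"dx":-2,"dy":-16,"dz":0,"wx":0,"wy":0,"wz":0,"grip":0},{"dx":-2,"dy":-20,"dz":0,"wx":0,"wy":0,"wz":0,"grip":0},{"dx":-2.5,"dy":-24,"dz":0,"wx":0,"wy":0,"wz":0,"grip":0},{"dx":-2.5,"dy":-26.3,"dz":0,"wx":0,"wy":0,"wz":0,"grip":0},{"dx":-2.5,"dy":-26.3,"dz":0,"wx":0,"wy":0,"wz":0,"grip":0}]' 40
python3 -m creep '[{"dx":0,"dy":0,"dz":0,"wx":0,"wy":0,"wz":0,"grip":0},{"dx":0,"dy":0,"dz":0,"wx":0,"wy":0,"wz":0,"grip":0}]' 40
python3 - <<'E'
from h import *
s=telemetry.observe();print(s["ee_pos"],tool([.569,.138,.181]))
ims=[]
for n in("wrist","scene","top"):
    p=camera_params(n);im=grab_frame(n);cv2.imwrite(f"pics/a_{n}.png",im[:,:,::-1]);np.savez("a_"+n,**p)
a=cv2.imread("pics/a_scene.png")[95:235,150:290];b=cv2.imread("pics/a_wrist.png")[90:350,130:390]
r=lambda x:cv2.resize(x,(400,400),interpolation=cv2.INTER_CUBIC)
cv2.imwrite("pics/a.png",np.hstack([r(a),r(b)]))
E
```

```text
t: 4.75
ee_pos: [0.5673, 0.141, 0.1777]
eef_rot: [0.986, -0.166, -0.002, 0.0]
ft_force: [0.2, -0.9, -1.4]
width: 0.0246
grip_force: 40.4
t: 4.95
ee_pos: [0.5671, 0.1371, 0.179]
eef_rot: [0.986, -0.168, -0.002, 0.001]
ft_force: [0.9, -0.5, -1.0]
width: 0.0246
grip_force: 40.4
[0.56712749 0.13709962 0.17896458] [ 0.14611266 -0.14660486 -0.20434609]
```

View pics/a.png

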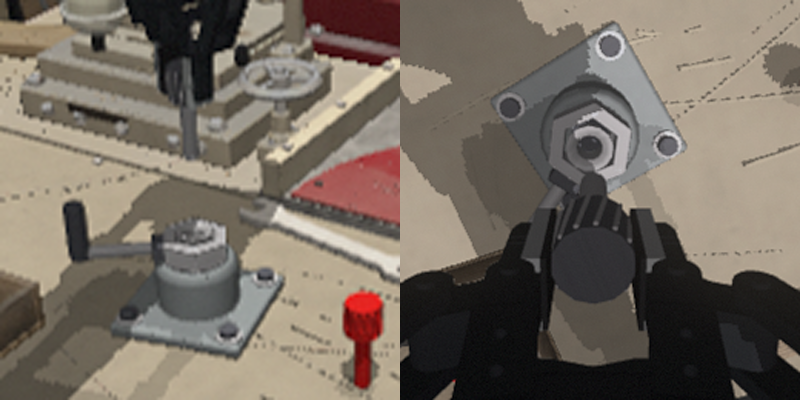

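Left half (scene view): the burr hangs upright over the chuck, its tip at about (190,155). Right half (wrist view): the throat is at (590,147), the burr's top face centred at (593,265) and the shank tip at about (593,180). Now I compute the offset.

```bash
python3 - <<'E'
from h import *
np.set_printoptions(precision=4,suppress=True)
p=dict(np.load("a_wrist.npz"));S=camera_params("scene");T=camera_params("top")
w=lambda u,v:(130+(u-400)/1.538,90+v/1.538)
th=w(590,147);ths=(217.9,176.6);tht=(208.4,174.1)
print("throat",plane(p,th,.072),tri([(p,th),(S,ths)]),tri([(p,th),(S,ths),(T,tht)]))
hd=w(593.5,265.5);print("head",plane(p,hd,.2041))
tip=(150+190/2.857,95+154/2.857);print("tip scene on .132:",plane(S,tip,.132),"tri w/ wrist",tri([(p,w(593,184)),(S,tip)]))
print(telemetry.observe()["ee_pos"])
im=cv2.imread("pics/a_scene.png")[95:235,150:290]
E
```

```text
throat [0.568  0.1374 0.072 ] (array([0.5673, 0.1374, 0.0687]), [np.float64(0.000375644203939498), np.float64(0.0003756442039395598)]) (array([0.568 , 0.1382, 0.0685]), [np.float64(0.0010256910493603453), np.float64(0.0008180268770379866), np.float64(0.001402587306557196)])
head [0.5681 0.136  0.2041]
tip scene on .132: [0.5726 0.1391 0.132 ] tri w/ wrist (array([0.568 , 0.1358, 0.135 ]), [np.float64(4.937372558534099e-05), np.float64(4.937372558515695e-05)])
[0.5682 0.137  0.1804]
```

```bash
python3 -m creep '[{"dx":-0.05,"dy":-0.15,"dz":1.5,"wx":0,"wy":0,"wz":0,"grip":0},{"dx":-0.05,"dy":-0.15,"dz":3,"wx":0,"wy":0,"wz":0,"grip":0},{"dx":-0.05,"dy":-0.15,"dz":4.5,"wx":0,"wy":0,"wz":0,"grip":0},{"dx":-0.05,"dy":-0.15,"dz":5.2,"wx":0,"wy":0,"wz":0,"grip":0},{"dx":-0.05,"dy":-0.15,"dz":5.2,"wx":0,"wy":0,"wz":0,"grip":0},{"dx":-0.05,"dy":-0.15,"dz":5.2,"wx":0,"wy":0,"wz":0,"grip":0}]' 40
python3 -m creep '[{"dx":0,"dy":0,"dz":0.2,"wx":0,"wy":0,"wz":0,"grip":0},{"dx":0,"dy":0,"dz":0.4,"wx":0,"wy":0,"wz":0,"grip":0},{"dx":0,"dy":0,"dz":0.6,"wx":0,"wy":0,"wz":0,"grip":0},{"dx":0,"dy":0,"dz":0.7,"wx":0,"wy":0,"wz":0,"grip":0},{"dx":0,"dy":0,"dz":0.8,"wx":0,"wy":0,"wz":0,"grip":0}]' 40
```

```text
t: 5.7
ee_pos: [0.5687, 0.1398, 0.1285]
eef_rot: [0.986, -0.168, -0.0, 0.0]
ft_force: [0.2, -0.3, -1.1]
width: 0.0245
grip_force: 40.4
t: 6.2
ee_pos: [0.5687, 0.1398, 0.1209]
eef_rot: [0.986, -0.168, 0.0, -0.0]
ft_force: [0.2, -0.5, -1.6]
width: 0.025
grip_force: 40.4
```

```bash
for i in 1 2; do python3 -m creep '[{"dx":0,"dy":0,"dz":0.15,"wx":0,"wy":0,"wz":0,"grip":0},{"dx":0,"dy":0,"dz":0.3,"wx":0,"wy":0,"wz":0,"grip":0},{"dx":0,"dy":0,"dz":0.4,"wx":0,"wy":0,"wz":0,"grip":0}]' 40; done
```

```text
t: 6.5
ee_pos: [0.5686, 0.1397, 0.1167]
eef_rot: [0.986, -0.168, -0.0, 0.0]
ft_force: [0.4, 0.3, -1.2]
width: 0.0247
grip_force: 40.4
t: 6.8
ee_pos: [0.5686, 0.1397, 0.1127]
eef_rot: [0.986, -0.168, -0.0, 0.0]
ft_force: [-0.6, 0.3, 1.4]
width: 0.0246
grip_force: 40.4
```

```bash
python3 -m creep '[{"dx":0,"dy":0,"dz":0.1,"wx":0,"wy":0,"wz":0,"grip":0},{"dx":0,"dy":0,"dz":0.2,"wx":0,"wy":0,"wz":0,"grip":0}]' 40;  python3 - <<'E'
from h import *
cv2.imwrite("pics/b_wrist.png",grab_frame("wrist")[:,:,::-1]);cv2.imwrite("pics/b_scene.png",grab_frame("scene")[:,:,::-1])
a=cv2.imread("pics/b_scene.png")[130:220,170:260];b=cv2.imread("pics/b_wrist.png")[120:300,165:345]
r=lambda x:cv2.resize(x,(400,400),interpolation=cv2.INTER_CUBIC)
cv2.imwrite("pics/b.png",np.hstack([r(a),r(b)]))
for _ in range(3):
    grab_frame("top");s=telemetry.observe();print(s["ft_force"],s["ft_torque"],s["ee_pos"])
E
```

```text
t: 7.0
ee_pos: [0.5684, 0.1397, 0.1108]
eef_rot: [0.986, -0.168, -0.0, 0.0]
ft_force: [-1.2, -0.6, -0.4]
width: 0.0248
grip_force: 40.4
[-0.66829884  0.01233267 -0.53565278] [-0.02694536  0.19507589  0.01638069] [0.5683195  0.13970707 0.1105937 ]
[-0.22351016  0.65408596 -1.27083876] [-0.01497207  0.1414805  -0.01947294] [0.56832037 0.13966535 0.11059066]
[-0.73526387  0.77707646 -1.34928797] [-0.06223622  0.16982262 -0.0232498 ] [0.56832268 0.13969186 0.11061525]
```

View pics/b.png

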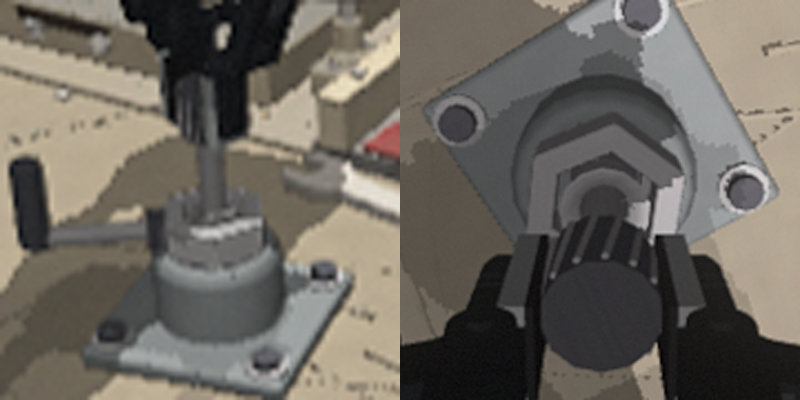

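Both halves show the shank tip inside the throat, with the head at (600,315) aligned over the nut. The forces are near zero, so I continue down.

```bash
python3 -m creep '[{"dx":0,"dy":0,"dz":0.2,"wx":0,"wy":0,"wz":0,"grip":0},{"dx":0,"dy":0,"dz":0.4,"wx":0,"wy":0,"wz":0,"grip":0},{"dx":0,"dy":0,"dz":0.6,"wx":0,"wy":0,"wz":0,"grip":0},{"dx":0,"dy":0,"dz":0.8,"wx":0,"wy":0,"wz":0,"grip":0}]' 40; python3 -m creep '[{"dx":0,"dy":0,"dz":0.2,"wx":0,"wy":0,"wz":0,"grip":0},{"dx":0,"dy":0,"dz":0.4,"wx":0,"wy":0,"wz":0,"grip":0},{"dx":0,"dy":0,"dz":0.6,"wx":0,"wy":0,"wz":0,"grip":0},{"dx":0,"dy":0,"dz":0.8,"wx":0,"wy":0,"wz":0,"grip":0}]' 40
```

```text
t: 7.65
ee_pos: [0.5684, 0.1397, 0.1026]
eef_rot: [0.986, -0.168, -0.0, 0.0]
ft_force: [-2.7, -1.4, 0.7]
width: 0.0248
grip_force: 40.5
t: 8.05
ee_pos: [0.5684, 0.1397, 0.0946]
eef_rot: [0.986, -0.168, -0.0, 0.0]
ft_force: [-2.0, -0.7, 0.5]
width: 0.0248
grip_force: 40.5
```

```bash
python3 -m creep '[{"dx":0,"dy":0,"dz":0.2,"wx":0,"wy":0,"wz":0,"grip":0},{"dx":0,"dy":0,"dz":0.4,"wx":0,"wy":0,"wz":0,"grip":0},{"dx":0,"dy":0,"dz":0.6,"wx":0,"wy":0,"wz":0,"grip":0},{"dx":0,"dy":0,"dz":0.8,"wx":0,"wy":0,"wz":0,"grip":0}]' 40; python3 -m creep '[{"dx":0,"dy":0,"dz":0.1,"wx":0,"wy":0,"wz":0,"grip":0},{"dx":0,"dy":0,"dz":0.2,"wx":0,"wy":0,"wz":0,"grip":0},{"dx":0,"dy":0,"dz":0.3,"wx":0,"wy":0,"wz":0,"grip":0}]' 40
```

```text
t: 8.45
ee_pos: [0.5684, 0.1397, 0.0867]
eef_rot: [0.986, -0.168, -0.0, 0.0]
ft_force: [-2.5, -1.0, 2.1]
width: 0.025
grip_force: 40.5
t: 8.75
ee_pos: [0.5684, 0.1397, 0.0838]
eef_rot: [0.986, -0.168, -0.0, 0.0]
ft_force: [-3.5, -0.8, 1.6]
width: 0.0246
grip_force: 40.5
```

```bash
for i in 1 2; do python3 -m creep '[{"dx":0,"dy":0,"dz":0.05,"wx":0,"wy":0,"wz":0,"grip":0},{"dx":0,"dy":0,"dz":0.1,"wx":0,"wy":0,"wz":0,"grip":0}]' 40;done
```

```text
t: 8.95
ee_pos: [0.5684, 0.1397, 0.0828]
eef_rot: [0.986, -0.168, -0.0, 0.0]
ft_force: [-3.8, -0.2, 1.9]
width: 0.0247
grip_force: 40.5
t: 9.15
ee_pos: [0.5684, 0.1397, 0.0818]
eef_rot: [0.986, -0.168, -0.0, 0.0]
ft_force: [-4.6, -0.6, 1.8]
width: 0.0249
grip_force: 40.5
```

```bash
for i in 1 2 3; do python3 -m creep '[{"dx":0,"dy":0,"dz":0.05,"wx":0,"wy":0,"wz":0,"grip":0}]' 40;done
```

```text
t: 9.25
ee_pos: [0.5685, 0.1397, 0.0814]
eef_rot: [0.986, -0.168, -0.0, 0.0]
ft_force: [-5.4, -1.0, 5.2]
width: 0.0248
grip_force: 40.9
t: 9.35
ee_pos: [0.5685, 0.1397, 0.0814]
eef_rot: [0.986, -0.168, -0.0, 0.0]
ft_force: [-5.9, -0.9, 6.8]
width: 0.0246
grip_force: 41.1
t: 9.45
ee_pos: [0.5686, 0.1397, 0.0814]
eef_rot: [0.986, -0.168, -0.0, 0.0]
ft_force: [-7.6, -1.4, 10.4]
width: 0.0247
grip_force: 41.4
```

The tip is on the stop: the TCP stays at 0.0814 m while the force rises. Now I release and lift.

```bash
python3 -m creep '[{"dx":0,"dy":0,"dz":-0.05,"wx":0,"wy":0,"wz":0,"grip":0.3},{"dx":0,"dy":0,"dz":-0.05,"wx":0,"wy":0,"wz":0,"grip":0.4},{"dx":0,"dy":0,"dz":-0.05,"wx":0,"wy":0,"wz":0,"grip":0.6},{"dx":0,"dy":0,"dz":-0.05,"wx":0,"wy":0,"wz":0,"grip":0.6},{"dx":0,"dy":0,"dz":-0.05,"wx":0,"wy":0,"wz":0,"grip":0.6}]' 40; python3 -m creep '[{"dx":0,"dy":0,"dz":-2,"wx":0,"wy":0,"wz":0,"grip":0.6},{"dx":0,"dy":0,"dz":-5,"wx":0,"wy":0,"wz":0,"grip":0.6},{"dx":0,"dy":0,"dz":-8,"wx":0,"wy":0,"wz":0,"grip":0.6},{"dx":0,"dy":0,"dz":-11,"wx":0,"wy":0,"wz":0,"grip":0},{"dx":0,"dy":0,"dz":-11,"wx":0,"wy":0,"wz":0,"grip":0},{"dx":0,"dy":0,"dz":-11,"wx":0,"wy":0,"wz":0,"grip":0}]' 80
python3 - <<'E'
from h import *
cv2.imwrite("pics/c_wrist.png",grab_frame("wrist")[:,:,::-1]);np.savez("c_wrist",**camera_params("wrist"));cv2.imwrite("pics/c_scene.png",grab_frame("scene")[:,:,::-1])
a=cv2.imread("pics/c_scene.png")[130:230,160:260];b=cv2.imread("pics/c_wrist.png")
b=b[100:360,130:390]
r=lambda x:cv2.resize(x,(400,400),interpolation=cv2.INTER_CUBIC)
cv2.imwrite("pics/c.png",np.hstack([r(a),r(b)]))
s=telemetry.observe();print(s["ee_pos"],s["joints"],Ro.from_quat(s["eef_rot"]).as_matrix(),s["ft_force"])
E
```

```text
t: 9.95
ee_pos: [0.5695, 0.1399, 0.0811]
eef_rot: [0.986, -0.168, 0.001, -0.0]
ft_force: [0.7, 0.7, 1.1]
width: 0.0511
grip_force: 0.0
t: 10.55
ee_pos: [0.5694, 0.1399, 0.1917]
eef_rot: [0.986, -0.168, 0.001, -0.0]
ft_force: [-1.2, 0.1, -0.6]
width: 0.0075
grip_force: 0.0
[0.56763915 0.1395591  0.18938577] [1.66584445e-01 2.75560447e-01 1.76603602e+00 1.43214494e-05
 1.10247633e+00 2.07499500e+00] [[ 9.43542793e-01 -3.31241612e-01 -2.44792490e-03]
 [-3.31243499e-01 -9.43545222e-01 -3.98641811e-04]
 [-2.17768108e-03  1.18699482e-03 -9.99996924e-01]] [-1.21007734 -1.16727936  0.26682449]
```

View pics/c.png

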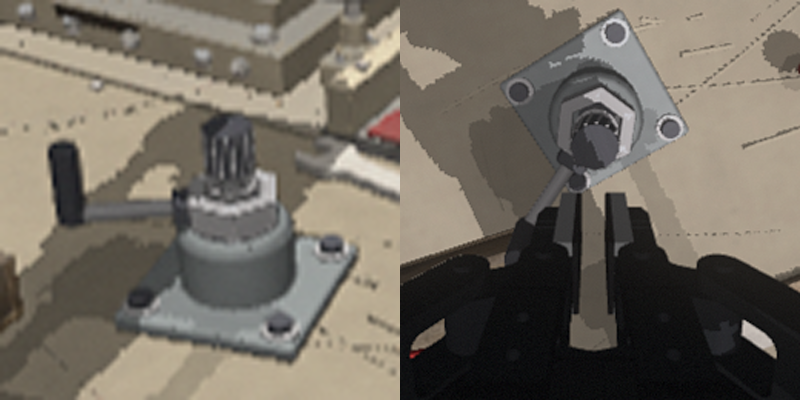

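The burr is home in the collet at left (225,150), and in the wrist view its head sits over the nut at (597,147). The lever points down-left from there. Now to the start of the push, behind the post.

```bash
python3 - <<'E'
from h import *
print(tool([.489,.185,.19]))
E
python3 -m creep '[{"dx":0,"dy":0,"dz":0,"wx":0,"wy":0,"wz":-8,"grip":0},{"dx":0,"dy":0,"dz":0,"wx":0,"wy":0,"wz":-16,"grip":0},{"dx":0,"dy":0,"dz":0,"wx":0,"wy":0,"wz":-24,"grip":0},{"dx":0,"dy":0,"dz":0,"wx":0,"wy":0,"wz":-32,"grip":0},{"dx":0,"dy":0,"dz":0,"wx":0,"wy":0,"wz":-40,"grip":0},{"dx":0,"dy":0,"dz":0,"wx":0,"wy":0,"wz":-48,"grip":0},{"dx":0,"dy":0,"dz":0,"wx":0,"wy":0,"wz":-56,"grip":0},{"dx":0,"dy":0,"dz":0,"wx":0,"wy":0,"wz":-56,"grip":0}]' 100
python3 - <<'E'
from h import *
print(tool([.489,.185,.19]),telemetry.observe()["joints"])
E
```

```text
[-8.92527402 -1.68262535 -0.0439845 ]
t: 11.45
ee_pos: [0.5674, 0.1395, 0.1887]
eef_rot: [0.949, 0.314, -0.002, -0.0]
ft_force: [0.5, 0.0, -0.1]
width: 0.0001
grip_force: 0.0
[-3.57469683 -8.32876789 -0.10361746] [ 1.66569705e-01  2.76610007e-01  1.76620234e+00 -1.23011093e-06
  1.10257605e+00  1.09786941e+00]
```

```bash
python3 -m creep '[{"dx":-1.5,"dy":-3.5,"dz":0,"wx":0,"wy":0,"wz":0,"grip":0},{"dx":-3,"dy":-7,"dz":0,"wx":0,"wy":0,"wz":0,"grip":0},{"dx":-3.6,"dy":-8.3,"dz":0,"wx":0,"wy":0,"wz":0,"grip":0},{"dx":-3.6,"dy":-8.3,"dz":4,"wx":0,"wy":0,"wz":0,"grip":0},{"dx":-3.6,"dy":-8.3,"dz":7,"wx":0,"wy":0,"wz":0,"grip":0},{"dx":-3.6,"dy":-8.3,"dz":7,"wx":0,"wy":0,"wz":0,"grip":0}]' 100
python3 - <<'E'
from h import *
s=telemetry.observe();print(tool([.489,.185,.078]),tool([.517,.206,.078]),s["ft_force"])
grab_frame("top");
cv2.imwrite("pics/d_wrist.png",grab_frame("wrist")[:,:,::-1])
E
```

```text
t: 12.05
ee_pos: [0.4859, 0.1835, 0.1162]
eef_rot: [0.949, 0.314, -0.005, -0.0]
ft_force: [-0.8, -0.2, -1.0]
width: -0.0
grip_force: 0.0
[0.37112529 0.0753452  3.81168709] [3.87090764 0.05712219 3.7771695 ] [-0.77024976 -0.16939467 -1.01732307]
```

View pics/d_wrist.png

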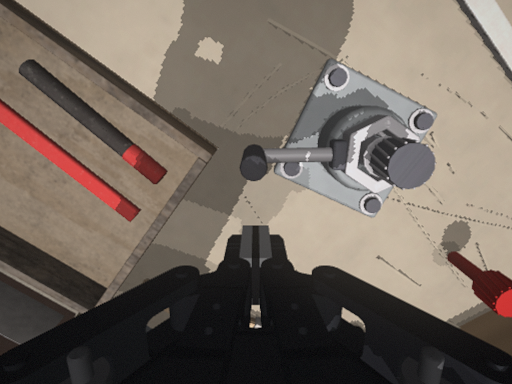

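The post is at (253,163), straight ahead of the shut fingers, with the tray clear to the left. I go down and feel for contact.

```bash
python3 -m creep '[{"dx":0.2,"dy":0,"dz":2,"wx":0,"wy":0,"wz":0,"grip":0},{"dx":0.4,"dy":0,"dz":3.8,"wx":0,"wy":0,"wz":0,"grip":0},{"dx":0.8,"dy":0,"dz":3.8,"wx":0,"wy":0,"wz":0,"grip":0},{"dx":1.2,"dy":0,"dz":3.8,"wx":0,"wy":0,"wz":0,"grip":0},{"dx":1.6,"dy":0,"dz":3.8,"wx":0,"wy":0,"wz":0,"grip":0}]' 100
for i in 1 2 3 4 5; do python3 -m creep '[{"dx":0.1,"dy":0,"dz":0,"wx":0,"wy":0,"wz":0,"grip":0}]' | grep -E "ee|ft"; done
cat > st.py <<'E'
from h import *
grab_frame("top");s=telemetry.observe();R=Ro.from_quat(s["eef_rot"]).as_matrix()
a=np.array([.568,.138]);v=s["ee_pos"][:2]-a
print(round(s["t"],2),"tool F",R.T@s["ft_force"],"axis in tool mm",(R[:2,:2].T@-v)*1e3,"x ang",np.degrees(np.arctan2(R[1,0],R[0,0])),"z",s["ee_pos"][2],"q6",s["joints"][5])
E
python3 st.py
```

```text
t: 12.65
ee_pos: [0.5029, 0.1937, 0.0843]
eef_rot: [0.949, 0.315, -0.001, 0.001]
ft_force: [-6.3, -6.1, 6.8]
width: -0.0
grip_force: 4.1
ee_pos: [0.5032, 0.194, 0.0842]
eef_rot: [0.949, 0.315, -0.002, 0.001]
ft_force: [-4.8, -4.3, 5.6]
ee_pos: [0.5037, 0.1944, 0.0842]
eef_rot: [0.949, 0.315, -0.002, 0.001]
ft_force: [-6.0, -4.8, 5.8]
ee_pos: [0.5043, 0.195, 0.0842]
eef_rot: [0.949, 0.315, -0.002, 0.001]
ft_force: [-5.8, -4.3, 5.7]
ee_pos: [0.505, 0.1956, 0.0843]
eef_rot: [0.949, 0.315, -0.002, 0.001]
ft_force: [-6.2, -5.0, 6.0]
ee_pos: [0.5057, 0.1961, 0.0842]
eef_rot: [0.949, 0.315, -0.002, 0.001]
ft_force: [-6.0, -5.1, 5.8]
13.2 tool F [-7.05818194 -0.08848623 -5.07948508] axis in tool mm [14.93960791 83.84496189] x ang 36.684885725034434 z 0.0842917982994015 q6 1.222472616511888
```

```bash
python3 -m creep '[{"dx":0,"dy":0,"dz":-0.3,"wx":0,"wy":0,"wz":0,"grip":0},{"dx":0,"dy":0,"dz":-0.6,"wx":0,"wy":0,"wz":0,"grip":0}]'; python3 st.py
python3 -m creep '[{"dx":0.2,"dy":0,"dz":0,"wx":0,"wy":0,"wz":0,"grip":0},{"dx":0.4,"dy":-0.05,"dz":0,"wx":0,"wy":0,"wz":2.5,"grip":0},{"dx":0.6,"dy":-0.1,"dz":0,"wx":0,"wy":0,"wz":4,"grip":0},{"dx":0.75,"dy":-0.1,"dz":0,"wx":0,"wy":0,"wz":5,"grip":0}]'; python3 st.py
```

```text
t: 13.4
ee_pos: [0.5057, 0.1965, 0.0888]
eef_rot: [0.949, 0.315, -0.002, 0.0]
ft_force: [-3.2, -3.1, -3.3]
width: -0.0003
grip_force: 2.2
13.45 tool F [-5.59577386  0.14403518  1.793173  ] axis in tool mm [14.93921955 84.11938893] x ang 36.67168927922784 z 0.08909851089939383 q6 1.222346094532068
t: 13.85
ee_pos: [0.5106, 0.2015, 0.0889]
eef_rot: [0.962, 0.273, -0.003, 0.001]
ft_force: [-5.8, -5.5, 1.7]
width: -0.0003
grip_force: 3.8
13.9 tool F [-7.29849534  1.73893452 -0.83897722] axis in tool mm [15.22222037 84.20354464] x ang 31.60379178522763 z 0.08894015300509772 q6 1.3173261044008047
```

```bash
python3 -m creep '[{"dx":0.37,"dy":-0.06,"dz":0,"wx":0,"wy":0,"wz":2.5,"grip":0},{"dx":0.74,"dy":-0.1,"dz":0,"wx":0,"wy":0,"wz":5,"grip":0},{"dx":1.11,"dy":-0.12,"dz":0,"wx":0,"wy":0,"wz":7.5,"grip":0},{"dx":1.48,"dy":-0.13,"dz":0,"wx":0,"wy":0,"wz":10,"grip":0}]' | grep ft; python3 st.py; for i in 1 2; do python3 -m creep '[{"dx":0.37,"dy":-0.06,"dz":0,"wx":0,"wy":0,"wz":2.5,"grip":0},{"dx":0.74,"dy":-0.1,"dz":0,"wx":0,"wy":0,"wz":5,"grip":0}]'|grep ft; python3 st.py; done
```

```text
ft_force: [-6.6, -4.8, 2.2]
14.35 tool F [-7.00542899  2.03717756  0.38426098] axis in tool mm [15.33664089 84.30170721] x ang 21.48654366656392 z 0.08898882899623192 q6 1.5026554076462637
ft_force: [-7.7, -5.3, 2.8]
14.6 tool F [-7.07510042  2.27930257 -0.01020184] axis in tool mm [15.46242365 84.35898697] x ang 16.48520976468136 z 0.08895770179759221 q6 1.5925951711323436
ft_force: [-8.0, -4.3, 2.9]
14.85 tool F [-5.71107314  4.0406951   0.89439097] axis in tool mm [15.58713121 84.38304804] x ang 11.47997439053856 z 0.0889298441879547 q6 1.6813070445087266
```

```bash
for i in 1 2; do python3 -m creep '[{"dx":0.37,"dy":-0.06,"dz":0,"wx":0,"wy":0,"wz":2.5,"grip":0},{"dx":0.74,"dy":-0.1,"dz":0,"wx":0,"wy":0,"wz":5,"grip":0}]'|grep ft; python3 st.py; done
```

```text
ft_force: [-8.1, -3.5, 3.5]
15.1 tool F [-6.55019733  3.75311197 -0.08144569] axis in tool mm [15.71346007 84.44141372] x ang 6.479353952014534 z 0.08892827013941036 q6 1.7688746493726608
ft_force: [-8.0, -3.4, 2.9]
15.35 tool F [-7.18507501  4.03154893  0.34532864] axis in tool mm [15.82431862 84.45033938] x ang 1.4728262830061447 z 0.08894023739880594 q6 1.8553646878954708
```

```bash
python3 -m creep '[{"dx":0.37,"dy":-0.06,"dz":0,"wx":0,"wy":0,"wz":2.5,"grip":0},{"dx":0.74,"dy":-0.1,"dz":0,"wx":0,"wy":0,"wz":5,"grip":0}]'|grep ft; python3 st.py
```

```text
ft_force: [-8.6, -2.3, 2.3]
15.6 tool F [-5.19587817  3.98018315 -0.59108943] axis in tool mm [15.96492785 84.45678596] x ang -3.5340365300845167 z 0.08893597677950878 q6 1.9408362969321777
```

```bash
for i in 1 2; do python3 -m creep '[{"dx":0.37,"dy":-0.06,"dz":0,"wx":0,"wy":0,"wz":2.5,"grip":0},{"dx":0.74,"dy":-0.1,"dz":0,"wx":0,"wy":0,"wz":5,"grip":0}]'|grep ft; python3 st.py; done
```

```text
ft_force: [-8.6, -3.7, 3.6]
15.85 tool F [-5.67516108  4.14725518 -0.05561481] axis in tool mm [16.14650325 84.41891341] x ang -8.5394336411968 z 0.08888463990045686 q6 2.025211159403927
ft_force: [-9.2, -2.6, 3.5]
16.1 tool F [-5.3123395   4.64250209 -0.24715253] axis in tool mm [16.32655858 84.55086122] x ang -13.543186989067644 z 0.08889034958202668 q6 2.108650361564577
```

```bash
python3 -m creep '[{"dx":0.37,"dy":-0.06,"dz":0,"wx":0,"wy":0,"wz":2.5,"grip":0},{"dx":0.74,"dy":-0.1,"dz":0,"wx":0,"wy":0,"wz":5,"grip":0}]'|grep ft; python3 st.py
```

```text
ft_force: [-9.2, -1.3, 2.6]
16.35 tool F [-5.36216754  4.13523396 -0.04813333] axis in tool mm [16.55885756 84.61706936] x ang -18.55253916741643 z 0.08883285802794019 q6 2.191231676556468
```

```bash
for i in 1 2; do python3 -m creep '[{"dx":0.37,"dy":-0.06,"dz":0,"wx":0,"wy":0,"wz":2.5,"grip":0},{"dx":0.74,"dy":-0.1,"dz":0,"wx":0,"wy":0,"wz":5,"grip":0}]'|grep ft; python3 st.py; done
```

```text
ft_force: [-9.3, -0.6, 2.7]
16.6 tool F [-6.31449502  4.83764368 -0.36322951] axis in tool mm [16.77284413 84.66266759] x ang -23.55648755617677 z 0.08877254318560084 q6 2.2729203052326152
ft_force: [-9.3, -0.2, 3.0]
16.85 tool F [-6.83695609  4.93800506 -0.65926621] axis in tool mm [17.05777481 84.7179318 ] x ang -28.56441977690574 z 0.0887452645328037 q6 2.3539042190077457
```

```bash
python3 -m creep '[{"dx":0.37,"dy":-0.06,"dz":0,"wx":0,"wy":0,"wz":2.5,"grip":0},{"dx":0.74,"dy":-0.1,"dz":0,"wx":0,"wy":0,"wz":5,"grip":0}]'|grep ft; python3 st.py
```

```text
ft_force: [-9.6, 0.8, 3.0]
17.1 tool F [-7.34386542  4.35104765 -0.25737918] axis in tool mm [17.33425572 84.7036813 ] x ang -33.57038807021509 z 0.08873021437838498 q6 2.434130793953213
```

```bash
python3 -m creep '[{"dx":0.37,"dy":-0.06,"dz":0,"wx":0,"wy":0,"wz":2.5,"grip":0},{"dx":0.74,"dy":-0.1,"dz":0,"wx":0,"wy":0,"wz":5,"grip":0}]'|grep ft; python3 st.py
```

```text
ft_force: [-10.1, 2.7, 1.8]
17.35 tool F [-8.20246581  5.43383096 -1.11319989] axis in tool mm [17.94786235 84.61254553] x ang -38.57906725959483 z 0.08871275905513337 q6 2.5136686281158194
```

```bash
python3 -m creep '[{"dx":0.37,"dy":-0.06,"dz":0,"wx":0,"wy":0,"wz":2.5,"grip":0},{"dx":0.74,"dy":-0.1,"dz":0,"wx":0,"wy":0,"wz":5,"grip":0}]'|grep ft; python3 st.py
```

```text
ft_force: [-11.2, 2.7, 3.8]
17.6 tool F [-9.28603643  5.82331168 -2.07497704] axis in tool mm [18.85928767 84.50137688] x ang -43.5970937905948 z 0.08869643602343384 q6 2.5926397062304964
```

```bash
for i in 1 2; do python3 -m creep '[{"dx":0.2,"dy":-0.02,"dz":0,"wx":0,"wy":0,"wz":1,"grip":0}]'|grep ft; python3 st.py;done
```

```text
ft_force: [-11.3, 3.9, 2.6]
17.75 tool F [-9.31177429  5.578374   -2.65184712] axis in tool mm [18.68142391 84.47658176] x ang -44.49179032406069 z 0.08868998628749103 q6 2.6058196546801975
ft_force: [-11.3, 5.6, 4.0]
17.9 tool F [-9.92460615  3.94897571 -2.50961545] axis in tool mm [18.48425502 84.42879021] x ang -45.49385165757415 z 0.08866699025593178 q6 2.6208107203528215
```

```bash
for i in 1 2; do python3 -m creep '[{"dx":0.2,"dy":-0.02,"dz":0,"wx":0,"wy":0,"wz":1,"grip":0}]'|grep ft; python3 st.py;done
```

```text
ft_force: [-11.0, 5.1, 3.4]
18.05 tool F [-11.62391892   5.21805069  -2.65306837] axis in tool mm [18.278429  84.4419737] x ang -46.49389523869493 z 0.08867425122598434 q6 2.635731084061267
ft_force: [-12.6, 6.0, 2.8]
18.2 tool F [-11.85908138   4.93687699  -2.41374528] axis in tool mm [18.05273662 84.46348899] x ang -47.49683843212223 z 0.08867070156614336 q6 2.6506898110543324
```

```bash
for i in 1 2 3; do python3 -m creep '[{"dx":0.2,"dy":-0.02,"dz":0,"wx":0,"wy":0,"wz":1,"grip":0}]'|grep ft; python3 st.py;done
```

```text
ft_force: [-11.4, 6.7, 3.1]
18.35 tool F [-12.77953362   5.13542076  -2.547797  ] axis in tool mm [17.79100358 84.47140476] x ang -48.50365374497542 z 0.08868687273970294 q6 2.6655941142718613
ft_force: [-11.8, 6.4, 3.2]
18.5 tool F [-12.51833544   5.65590402  -2.0706427 ] axis in tool mm [17.56858337 84.45118387] x ang -49.50936107873101 z 0.08867059586198625 q6 2.68046868935523
ft_force: [-12.9, 7.2, 3.6]
18.65 tool F [-13.49422067   5.24361536  -3.3016834 ] axis in tool mm [17.35103237 84.4738035 ] x ang -50.510942365355746 z 0.08870636592374276 q6 2.6953416119969638
```

```bash
for i in 1 2; do python3 -m creep '[{"dx":0.2,"dy":-0.02,"dz":0,"wx":0,"wy":0,"wz":0.5,"grip":0}]'|grep ft; python3 st.py;done; python3 st.py
```

```text
ft_force: [-13.7, 8.0, 3.6]
18.8 tool F [-14.40864315   5.34966952  -3.25847303] axis in tool mm [16.3322837  84.53356432] x ang -50.97873521200675 z 0.0886720497622756 q6 2.7008291570943235
ft_force: [-13.5, 8.8, 3.2]
18.95 tool F [-14.0888213    5.05140827  -3.27457145] axis in tool mm [15.37128661 84.56479647] x ang -51.48257159749907 z 0.0886606546334429 q6 2.7069814670228163
19.0 tool F [-14.26275509   5.86513714  -3.21347956] axis in tool mm [15.35584803 84.58323632] x ang -51.456706648944696 z 0.08864549257097061 q6 2.7066557020161808
```

The force is about 14 N and still climbing with turn, which is mid-range. I back off and lift clear.

```bash
python3 -m creep '[{"dx":-0.5,"dy":0,"dz":0,"wx":0,"wy":0,"wz":0,"grip":0},{"dx":-1.5,"dy":0,"dz":0,"wx":0,"wy":0,"wz":0,"grip":0},{"dx":-3,"dy":0,"dz":0,"wx":0,"wy":0,"wz":0,"grip":0},{"dx":-3,"dy":0,"dz":-4,"wx":0,"wy":0,"wz":0,"grip":0},{"dx":-3,"dy":0,"dz":-8,"wx":0,"wy":0,"wz":0,"grip":0},{"dx":-3,"dy":0,"dz":-12,"wx":0,"wy":0,"wz":0,"grip":0},{"dx":-3,"dy":0,"dz":-12,"wx":0,"wy":0,"wz":0,"grip":0},{"dx":-3,"dy":0,"dz":-12,"wx":0,"wy":0,"wz":0,"grip":0}]'
python3 - <<'E'
from h import *
a=grab_frame("scene")[130:230,160:260,::-1];b=grab_frame("wrist")[20:280,130:390,::-1]
r=lambda x:cv2.resize(x,(400,400),interpolation=cv2.INTER_CUBIC)
cv2.imwrite("pics/e.png",np.hstack([r(a),r(b)]))
E
```

```text
t: 19.8
ee_pos: [0.6126, 0.223, 0.2116]
eef_rot: [0.901, -0.433, 0.002, -0.002]
ft_force: [-0.4, -0.1, -0.4]
width: -0.0001
grip_force: 0.0
```

View pics/e.png

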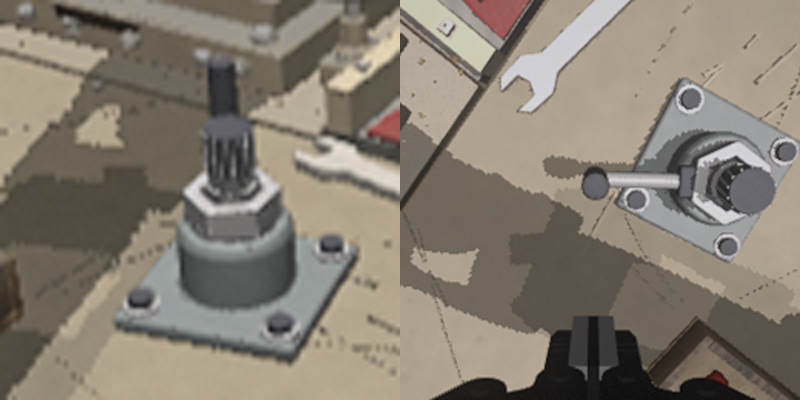

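The burr stands upright and home at left (228,155). The lever has turned to the far side, with its post at (597,183) in the wrist view, and the arm is clear. I hand the job in.

```bash
python3 -c "
from plant import env
print(env.sign_off())"
```

```text
the job is handed in; nothing more can be done
None
```

The straight burr is home in the collet, the lever was tightened to about 14 N at the post, the arm is clear and the job is handed in; the sign-off gave no verdict and the jaws' grip was not measured directly.

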